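# Make up two welding kits at the booth bench

### The arm

A 6-joint arm with a two-finger parallel gripper is mounted at the origin on the work surface. World frame = base frame: x ahead of the robot, y to its left, z up, the work surface at z = 0. Lengths are in m, angles in rad, forces in N, time in s.
With the tool pointing down it reaches from about 0.35 to 0.775 m from the base axis. Payload 7.3 kg.
Tool frame: the origin (TCP) lies midway between the tips of the shut fingers; the grasp point (between the pads) lies robot.grasp_offset behind it (robot.grasp_offset is the distance from the TCP to the grasp point, in m); z points along the fingers, x is the direction in which the jaws open and shut, and the axes are right-handed (so a half turn about z gives the same grasp; the last joint's range is limited). The gripper opens to 92 mm and grips with 3 to 60 N. Pads are 19 mm wide; open, the fingers measure 130 mm over their backs; the gripper's body (75 mm by 190 mm) begins 47 mm behind the grasp point.
Start: joints at [1.01, 0.342, 1.524, -0, 1.275, -0.146], TCP at [0.212, 0.481, 0.227] pointing down, gripper open.
Joint ranges: [-2.53, 2.53], [-0.77, 2.02], [0.04, 2.7], [-1, 4.14], [0.28, 2.66], [-3.11, 3.11]. Speed limits (rad/s): [2.57, 2.57, 3.14, 3.14, 3.14, 3.14].

### API

Orientations are given as [roll, pitch, yaw] about the fixed x, y, z axes, in that order (R = Rz(yaw) Ry(pitch) Rx(roll)).
In Python, from cell import robot gives the robot as it stands. The module is installed in compiled form; this text tells all that it offers.
- The arm moves only by the tool move_arm, never from a script. Its argument "increments" is a list of rows, each a list of 7 numbers: the finger opening in mm, from 0 to 91.8, then the shift along the tool's x, y, z in mm, then the turn, a rotation vector about the tool's x, y, z in rad. A call has 1 to 12 rows; each row shifts and turns the pose as measured when the row begins, along the tool's axes as they then stand; what a row does not reach is not made up. A row lasts 1/8 s, in which the tool goes at most 62.5 mm and 10.7 degrees, less where a joint would pass 70% of its speed; a pose out of reach is approached as far as the arm can. A call is refused whole if a number of a shift passes 62.5 or a number of a turn 0.188, either way. A call with a gripper value outside its range is refused whole. The fingers move at their own pace and stop on an object; "newtons" is the grip in N (left out, the last holds). Time passes only in rows, so rows that do not move let the fingers close. It gives the time, the measured TCP pose, the force and the opening at its end, in the units of the state.
- robot.observe(): the state, without advancing time (a new reading comes with each control period).
- robot.read_camera(name): name is "scene" or "top" or "wrist"; returns a dict with "img" (384x512x3 uint8, red, green, blue), "fx", "fy", "cx", "cy" (pixels), "T" (4x4, takes a point from camera to world coordinates). Camera axes: x right, y down, z forward; pixel columns grow to the right and rows downward; lengths in m; the calibration is good to about 2 mm. A picture is of the moment at which its call begins. There is no depth.
- robot.hand_in(): hands the job in, once; it reports no verdict.
Trained networks look in the newest picture that a camera, given by its name, has taken for a name from the list of things; names that differ only in an ending like _2 or _b are one class to them, and where a whole thing is asked for, a point or a joint stands for the part that bears it (a point fixed in the world has none). Each returns a list of dicts, best first, with "conf" (0 to 1); they miss things now and then, are a little off and sometimes report something else, mostly with a low value. They report only what shows in the picture. A call takes as long as a camera call. They do not tell look-alikes from the thing itself.
- robot.look_for(thing, camera): "rect" ([left, top, width, height] in pixels, round what is visible of it).
The state is a dict: "time": time; "qpos": joint angles; "qvel": joint speeds; "joint_efforts": joint torques, N m; "tool_pos": TCP position; "tool_rot": TCP orientation; "contact_force": force on the tool from outside, world axes, zero at the start; "torque": the same for the moment, N m; "opening": finger opening in m.
Only numpy, scipy, OpenCV 4.12 (cv2) and the standard library are available. Lean on these libraries where they do the work, as an engineer would, in place of code of your own. Each camera call takes 0.05 s, during which the arm holds its last target.

### The job

Make up the two welding kits from the stock on the bench, the green tray first and the yellow one only once the green is complete. Green tray: the bare silver pipe stub and the flange; yellow tray: the red pipe stub and the brass coupling; in each, the pipe stands on the black rubber pad and the other part sits flat in the bare compartment. Everything ends upright, the same way up as now, flat on its tray floor or pad and released; leave the spare blue pipe and the white coupling where they stand.

Things in the scene. Friction and masses are not known exactly. Their poses are not given: they have to be found in the camera images.
- steel_pipe: Bare silver metal pipe stub, for the green kit: upright open tube, 48 mm outside and 40 mm inside diameter, 60 mm tall, about 0.25 kg; can be gripped across its outside. Origin at the centre of its underside, z up.
- red_pipe: Red painted pipe stub, for the yellow kit: upright open tube, 48 mm outside and 40 mm inside diameter, 60 mm tall, about 0.25 kg; can be gripped across its outside. Origin at the centre of its underside, z up.
- blue_pipe: Blue painted pipe stub, a spare that stays where it is: upright open tube, 48 mm outside and 40 mm inside diameter, 60 mm tall, about 0.25 kg; can be gripped across its outside. Origin at the centre of its underside, z up.
- flange: Steel weld-neck flange, for the green kit: disc 60 mm in diameter and 14 mm thick, above it a round neck 34 mm in diameter up to 55 mm total height, about 0.32 kg; can be gripped across the neck. Origin at the centre of its underside, z up.
- brass_coupling: Brass coupling, for the yellow kit: six-sided foot 44 mm across corners and 20 mm tall, above it a round neck 32 mm in diameter up to 50 mm total height, about 0.2 kg; can be gripped across the neck. Origin at the centre of its underside, z up.
- white_coupling: White painted coupling, a spare that stays where it is: six-sided foot 44 mm across corners and 20 mm tall, above it a round neck 32 mm in diameter up to 50 mm total height, about 0.2 kg; can be gripped across the neck. Origin at the centre of its underside, z up.
- green_tray: Green kit tray, fixed to the bench: 84 mm (its x) by 164 mm (its y), 4 mm sheet, walls and middle divider 18 mm tall; two square compartments 76 mm inside, side by side along its y, with centres 40 mm either side of the origin. The compartment at y = +40 mm has a black rubber pad on its floor (top of pad 7 mm above the bench), the one at y = -40 mm is bare (floor 4 mm above the bench). Origin at the centre of its underside, z up.
- yellow_tray: Yellow kit tray, fixed to the bench: 84 mm (its x) by 164 mm (its y), 4 mm sheet, walls and middle divider 18 mm tall; two square compartments 76 mm inside, side by side along its y, with centres 40 mm either side of the origin. The compartment at y = -40 mm has a black rubber pad on its floor (top of pad 7 mm above the bench), the one at y = +40 mm is bare (floor 4 mm above the bench). Origin at the centre of its underside, z up.
Things that resemble listed ones, but are neither listed nor needed, are in the scene too. What is shaped like the steel_pipe but turquoise is not meant. Leave any purple or turquoise look-alike of the flange alone.

How it is judged:
By the outcome, as a careful person would: the job done as asked, in the order asked, and still so for the second after the job is handed in, with the robot touching nothing.
It also fails if it takes over 106 s, if anything falls off the work surface, if the arm or the gripper's body presses on something with over 40 N, if the wrist force passes 120 N, or if a joint passes its speed limit or range.

## Working session

There is one attempt and no reset: what is moved stays moved. The work goes in short steps, Python scripts to look and compute and a tool call to move; the robot and the scene stay as the last step left them, time stands still between calls to the robot, and variables do not carry over. Pictures are saved under pics/ and viewed, and the job is handed in when it is done.

Besides the shell and the picture viewer there is one more tool, called after "Call:" as a command line: name --pt "numbers of a row" for each row, then --argument value for the rest. move_arm: Moves the arm, as the interface text tells. Its arguments: {"type":"object","properties":{"increments":{"type":"array"},"newtons":{"type":"number"}},"required":["increments"]}

```bash
mkdir -p pics
python3 - <<'E'
from cell import robot
import cv2,pickle
d={}
for n in ["scene","top","wrist"]:
    c=robot.read_camera(n); d[n]=c
    cv2.imwrite(f"pics/{n}0.png",c["img"][:,:,::-1])
    print(n,c["fx"],c["fy"],c["cx"],c["cy"],c["T"].round(3).tolist())
pickle.dump(d,open("c0.pkl","wb"))
for t in ["steel_pipe","red_pipe","flange","brass_coupling","green_tray","yellow_tray"]:
    print(t,[(r["rect"],round(r["conf"],2)) for r in robot.look_for(t,"top")])
print(robot.observe(), robot.grasp_offset)
E
```

```text
scene 422.32221088918175 422.32221088918175 256.38728645382747 189.4902819680106 [[0.867, 0.301, -0.396, 0.882], [0.497, -0.501, 0.709, -0.659], [0.015, -0.812, -0.584, 0.622], [0.0, 0.0, 0.0, 1.0]]
top 418.0054648075651 418.0054648075651 259.2859850862944 182.97218671622355 [[-0.008, -0.995, 0.097, 0.389], [-1.0, 0.011, 0.027, -0.009], [-0.028, -0.097, -0.995, 1.124], [0.0, 0.0, 0.0, 1.0]]
wrist 311.2427857404426 311.2427857404426 260.392054337588 196.02301098668278 [[0.403, 0.883, 0.242, 0.145], [0.915, -0.388, -0.108, 0.509], [-0.002, 0.265, -0.964, 0.384], [0.0, 0.0, 0.0, 1.0]]
steel_pipe [([324.5, 192.0, 25.1, 17.5], 0.75), ([330.2, 232.3, 22.0, 15.8], 0.6)]
red_pipe []
flange [([138.6, 151.0, 22.9, 22.4], 0.87), ([146.5, 184.4, 22.6, 24.8], 0.78), ([144.8, 225.8, 22.3, 23.0], 0.75)]
brass_coupling [([377.0, 182.2, 16.3, 15.9], 0.56)]
green_tray []
yellow_tray [([301.5, 115.5, 63.8, 36.6], 0.76)]
{'time': 0.45, 'qpos': array([ 1.00996623e+00,  3.42044858e-01,  1.52417531e+00,  1.25562778e-05,
        1.27543591e+00, -1.45992345e-01]), 'qvel': array([-0.00116754,  0.00047485, -0.00076012, -0.00013854,  0.00043079,
       -0.00074799]), 'joint_efforts': array([-1.45673352e-03, -4.30760622e+01, -2.44255811e+01,  7.18169496e-02,
        4.94388747e-02, -4.32808622e-05]), 'tool_pos': array([0.21155473, 0.48045955, 0.22669088]), 'tool_rot': array([-3.14157154e+00,  6.10048396e-05,  1.15595492e+00]), 'contact_force': array([0.61144837, 0.18078017, 1.13047548]), 'torque': array([ 0.01556752, -0.01711568,  0.00274977]), 'opening': 0.09200656726657482} 0.0188
```

```bash
python3 -c "
import cv2
a=cv2.imread('pics/top0.png');cv2.imwrite('pics/top0z.png',cv2.resize(a[90:290,80:440],None,fx=2.2,fy=2.2,interpolation=2))"
```

```text
(no output)
```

View pics/top0z.png

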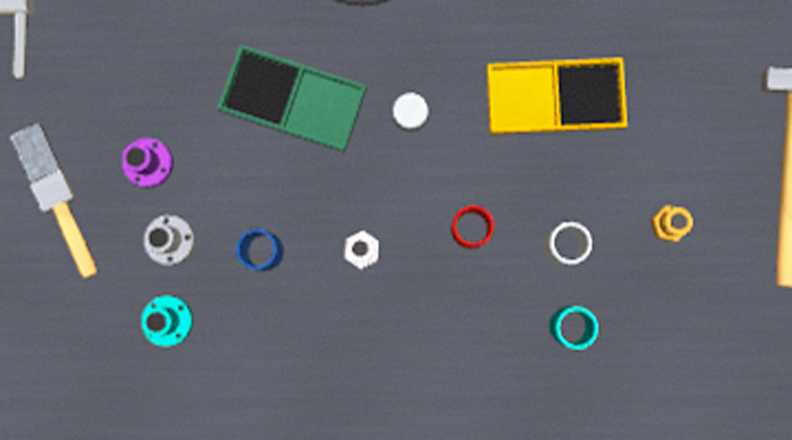

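View pics/top0.png

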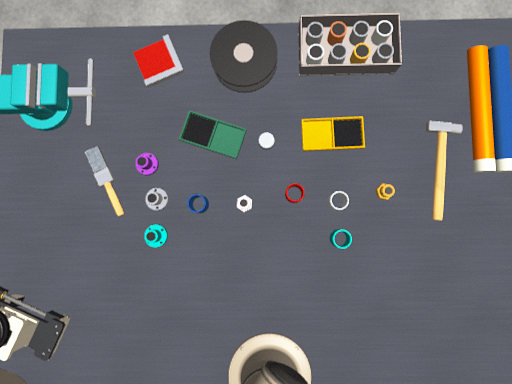

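View pics/scene0.png

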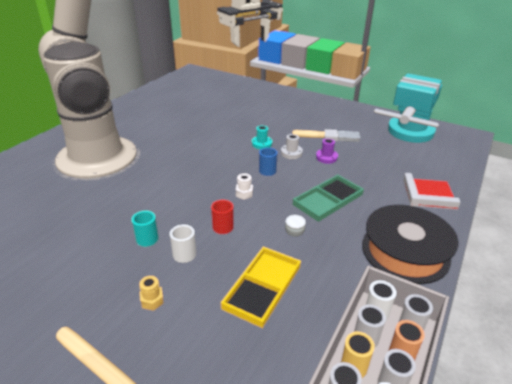

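The top view shows the silver pipe at about (339,200), red pipe (294,193), flange (156,199) between its purple and turquoise look-alikes, brass coupling (386,191), green tray (212,134) with its pad on the left, and yellow tray (333,133) with its pad on the right. Next I'll measure them by silhouette in the top and scene views.

```bash
cat > h.py <<'E'
import numpy as np,cv2
from scipy.optimize import least_squares
def proj(c,P):
    T=np.linalg.inv(c["T"]);q=np.asarray(P)@T[:3,:3].T+T[:3,3]
    return np.c_[c["fx"]*q[:,0]/q[:,2]+c["cx"],c["fy"]*q[:,1]/q[:,2]+c["cy"]]
a=np.linspace(0,2*np.pi,48,endpoint=False)
def ring(r,z): return np.c_[r*np.cos(a),r*np.sin(a),0*a+z]
SH={"pipe":np.r_[ring(.024,0),ring(.024,.06)],
"flange":np.r_[ring(.03,0),ring(.03,.014),ring(.017,.055)],
"coup":np.r_[ring(.0205,0),ring(.0205,.02),ring(.016,.05)]}
def mask(c,box,bg=None,th=45):
    l,t,w,h=box;im=c["img"].astype(float)
    roi=im[t:t+h,l:l+w]
    b=np.r_[roi[0],roi[-1],roi[:,0],roi[:,-1]]; b=np.median(b,0)
    m=(np.abs(roi-b).sum(2)>th).astype(np.uint8)
    n,lab,st,_=cv2.connectedComponentsWithStats(m)
    k=1+np.argmax(st[1:,4]); ys,xs=np.where(lab==k)
    return cv2.convexHull(np.c_[xs+l,ys+t].astype(np.float32))[:,0]
def ext(p,n=16):
    d=np.arange(n)*2*np.pi/n;D=np.c_[np.cos(d),np.sin(d)]
    return (p@D.T).max(0)
def fit(views,shape,z0=0):
    S=SH[shape]+[0,0,z0]
    def f(v):
        return np.concatenate([ext(proj(c,S+[v[0],v[1],0]))-(ext(m)+0.35) for c,m in views])
    r=least_squares(f,[.5,0]);return r.x,np.sqrt((r.fun**2).mean())
def back(c,uv,z):
    T=c["T"];d=T[:3,:3]@np.array([(uv[0]-c["cx"])/c["fx"],(uv[1]-c["cy"])/c["fy"],1])
    s=(z-T[2,3])/d[2];return T[:3,3]+s*d
E
python3 - <<'E'
from h import *
import pickle
d=pickle.load(open("c0.pkl","rb"))
B={"steel":("pipe",(322,183,34,34),(160,218,46,52)),"red":("pipe",(278,177,34,34),(203,192,42,48)),
"blue":("pipe",(182,187,32,32),(253,145,30,34)),"turq":("pipe",(325,222,34,34),(125,202,40,50)),
"flange":("flange",(140,183,34,33),(276,128,32,34)),"purp":("flange",(132,148,30,30),(312,136,30,30)),"turqfl":("flange",(139,221,34,32),(246,119,32,32)),
"brass":("coup",(370,176,34,32),(130,268,42,48)),"white":("coup",(230,190,30,28),(230,168,30,36))}
for k,(s,bt,bs) in B.items():
    mt=mask(d["top"],bt);ms=mask(d["scene"],bs)
    for nm,v in(("top",[(d["top"],mt)]),("scene",[(d["scene"],ms)]),("both",[(d["top"],mt),(d["scene"],ms)])):
        x,e=fit(v,s);print(k,nm,(x*1000).round(1),round(e,2))
im=d["top"]["img"]
for nm,box,sel in(("green",(172,104,82,60),lambda h:(h[...,0]>65)&(h[...,0]<90)&(h[...,1]>100)),("yellow",(292,106,84,54),lambda h:(h[...,0]>18)&(h[...,0]<32)&(h[...,1]>140))):
    l,t,w,hh=box
    h=cv2.cvtColor(im[t:t+hh,l:l+w],cv2.COLOR_RGB2HSV);m=sel(h)
    ys,xs=np.where(m);P=np.c_[xs+l,ys+t].astype(float)
    W=np.array([back(d["top"],p,.018)[:2] for p in P]).astype(np.float32)*1000
    print(nm,cv2.minAreaRect(W),cv2.boxPoints(cv2.minAreaRect(W)).round(0).tolist())
print(d["top"]["img"][196:204:1,330],d["scene"]["img"][245,183],d["scene"]["img"][330:332,345])
E
```

```text
steel top [ 448.4 -184.7] 0.8
steel scene [ 444.2 -179. ] 0.96
steel both [ 446.7 -182.1] 1.26
red top [468.3 -69.5] 0.44
red scene [465.9 -67.1] 0.66
red both [467.3 -68.7] 0.68
blue top [443.  183.3] 0.22
blue scene [431.  192.4] 2.74
blue both [438.8 184.4] 2.44
turq top [ 349.3 -186.1] 0.44
turq scene [ 346.6 -182.7] 0.53
turq both [ 348.4 -184.7] 0.72
flange top [458.6 300.4] 0.46
flange scene [455.7 323.8] 3.88
flange both [459.9 305.6] 3.4
purp top [554.2 328.4] 0.45
purp scene [542.9 352. ] 4.48
purp both [551.3 332.5] 3.82
turqfl top [359.8 301. ] 0.41
turqfl scene [367.5 299.5] 2.37
turqfl both [362.6 301.6] 1.9
brass top [ 471.5 -309.2] 0.48
brass scene [ 469.2 -306.6] 0.87
brass both [ 470.3 -307.7] 0.85
white top [443.7  63.9] 0.95
white scene [440.9  65.8] 1.23
white both [442.6  64.2] 1.16
green ((630.8394775390625, 147.6482391357422), (164.2670135498047, 82.94544219970703), 70.73985290527344) [[565.0, 84.0], [643.0, 56.0], [697.0, 212.0], [619.0, 239.0]]
yellow ((628.9642944335938, -175.61795043945312), (87.25826263427734, 166.4950408935547), 1.816943883895874) [[583.0, -94.0], [588.0, -260.0], [675.0, -257.0], [670.0, -91.0]]
[[145 147 141]
 [172 174 175]
 [193 196 197]
 [204 207 208]
 [211 217 220]
 [216 221 223]
 [195 201 202]
 [154 156 157]] [206 204 200] [[168 159 159]
 [184 175 176]]
```

```bash
cat > plan.py <<'E'
import sys,numpy as np
from scipy.spatial.transform import Rotation as R
from cell import robot
def plan(xyz_mm,yaw,n):
    s=robot.observe();p=np.array(s["tool_pos"])*1000;r=R.from_euler("xyz",s["tool_rot"])
    g=R.from_euler("xyz",[np.pi,0,yaw]);rv=(r.inv()*g).as_rotvec()
    st=(np.array(xyz_mm)-p)/n
    print("t",round(s["time"],2),"from",p.round(1),"d",(st*n).round(1),"op",round(s["opening"]*1000,1))
    for i in range(n):
        ri=r*R.from_rotvec(rv*i/n)
        print((ri.inv().apply(st)).round(1).tolist(),(rv/n).round(3).tolist())
a=list(map(float,sys.argv[1:])); plan(a[:3],a[3],int(a[4]))
E
python3 plan.py 458 300 120 -0.337 9
```

```text
t 0.45 from [211.6 480.5 226.7] d [ 246.4 -180.5 -106.7] op 92.0
[-7.3, 33.1, 11.9] [0.0, 0.0, 0.166]
[-1.7, 33.9, 11.9] [0.0, 0.0, 0.166]
[3.9, 33.7, 11.9] [0.0, 0.0, 0.166]
[9.4, 32.6, 11.9] [0.0, 0.0, 0.166]
[14.7, 30.6, 11.9] [0.0, 0.0, 0.166]
[19.5, 27.8, 11.9] [0.0, 0.0, 0.166]
[23.8, 24.2, 11.9] [0.0, 0.0, 0.166]
[27.5, 19.9, 11.9] [0.0, 0.0, 0.166]
[30.4, 15.1, 11.9] [0.0, 0.0, 0.166]
```

Call:
move_arm --pt "60 -7.3 33 12 0 0 0.166" --pt "60 -1.7 34 12 0 0 0.166" --pt "60 4 33.7 12 0 0 0.166" --pt "60 9.4 32.6 12 0 0 0.166" --pt "60 14.7 30.6 12 0 0 0.166" --pt "60 19.5 27.8 12 0 0 0.166" --pt "60 23.8 24.2 12 0 0 0.166" --pt "60 27.5 20 12 0 0 0.166" --pt "60 30.4 15 12 0 0 0.166" --pt "60 0 0 0 0 0 0"

```text
time: 1.7
tool_pos: [0.4624, 0.2908, 0.1159]
tool_rot: [-3.138, -0.001, -0.386]
contact_force: [-0.9, -0.1, -0.5]
opening: 0.0601
```

```bash
python3 plan.py 458.5 300.4 120 -0.337 2
python3 - <<'E'
from cell import robot
import cv2,pickle
c=robot.read_camera("wrist");pickle.dump(c,open("w1.pkl","wb"))
cv2.imwrite("pics/w1.png",c["img"][:,:,::-1])
print([(r["rect"],round(r["conf"],2)) for r in robot.look_for("flange","wrist")])
E
```

```text
t 1.7 from [462.4 290.8 115.9] d [-3.9  9.6  4.1] op 60.1
[-3.6, -3.7, -2.0] [-0.002, -0.0, -0.024]
[-3.5, -3.8, -2.0] [-0.002, -0.0, -0.024]
[([117.6, 192.6, 73.6, 53.7], 0.87), ([310.9, 78.4, 81.5, 77.0], 0.83), ([220.2, 156.8, 68.4, 69.0], 0.78)]
```

View pics/w1.png

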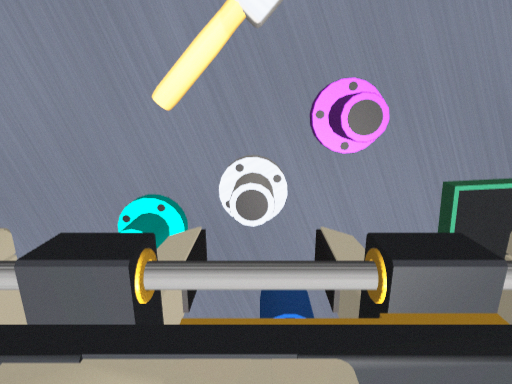

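The wrist view shows the grey flange at (253,190), with the turquoise one lower left, the purple one upper right and the hand clear of all of them. I'll refine the flange position from this picture.

```bash
python3 - <<'E'
from h import *
import pickle
c=pickle.load(open("w1.pkl","rb"))
m=mask(c,(210,145,90,90),th=70);print(m.min(0),m.max(0));print(fit([(c,m)],"flange"))
E
python3 plan.py 458.5 300.4 60 -0.337 3
```

```text
[218. 157.] [287. 226.]
(array([0.45615569, 0.29688617]), np.float64(0.7278972471168994))
t 1.8 from [461.1 292.3 116.8] d [ -2.6   8.1 -56.8] op 60.0
[-1.8, -2.1, 18.9] [-0.002, -0.0, -0.015]
[-1.8, -2.2, 18.9] [-0.002, -0.0, -0.015]
[-1.7, -2.2, 18.9] [-0.002, -0.0, -0.015]
```

Call:
move_arm --pt "60 -2 -1.5 19 0 0 -0.015" --pt "60 -1.5 -1.5 19 0 0 -0.015" --pt "60 -1.5 -1.5 19 0 0 -0.015" --pt "60 0 0 10 0 0 0" --pt "60 0 0 0 0 0 0"

```text
time: 2.42
tool_pos: [0.4558, 0.3035, 0.0514]
tool_rot: [-3.133, -0.004, -0.322]
contact_force: [0.2, 0.1, 0.2]
opening: 0.0598
```

```bash
python3 plan.py 457.3 298.7 23 -0.337 3
```

```text
t 2.42 from [455.8 303.5  51.4] d [  1.5  -4.8 -28.4] op 59.8
[1.0, 1.4, 9.4] [-0.003, -0.001, 0.005]
[1.0, 1.4, 9.5] [-0.003, -0.001, 0.005]
[1.0, 1.4, 9.5] [-0.003, -0.001, 0.005]
```

Call:
move_arm --pt "60 1 1.5 9.5 -0.003 -0.001 0.005" --pt "60 1 1 9.5 -0.003 -0.001 0.003" --pt "60 0.5 1 8 -0.002 0 0.003" --pt "60 0 0 0 0 0 0"

```text
time: 2.92
tool_pos: [0.4579, 0.2997, 0.0239]
tool_rot: [-3.14, -0.003, -0.333]
contact_force: [0.4, -0.6, 0.2]
opening: 0.0599
```

```bash
python3 plan.py 457.3 298.7 22 -0.337 1
```

```text
t 2.92 from [457.9 299.7  23.9] d [-0.6 -1.  -1.9] op 59.9
[-0.3, 1.1, 1.9] [-0.002, -0.003, 0.004]
```

Call:
move_arm --pt "25 -0.3 1 0.5 -0.002 -0.003 0" --pt "25 0 0 0 0 0 0" --pt "25 0 0 0 0 0 0" --pt "25 0 0 0 0 0 0" --pt "25 0 0 0 0 0 0" --pt "25 0 0 -25 0 0 0" --pt "25 0 0 -50 0 0 0" --pt "25 0 0 -20 0 0 0" --pt "25 0 0 0 0 0 0" --newtons 30

```text
time: 4.05
tool_pos: [0.4558, 0.2981, 0.1192]
tool_rot: [3.138, 0.004, -0.334]
contact_force: [-0.5, 0.1, -4.1]
opening: 0.0332
```

```bash
python3 plan.py 617.6 110.2 100 -0.337 8
python3 - <<'E'
from cell import robot
import cv2
c=robot.read_camera("wrist")
cv2.imwrite("pics/w2.png",c["img"][:,:,::-1])
E
```

```text
t 4.05 from [455.8 298.1 119.2] d [ 161.8 -187.9  -19.2] op 33.2
[26.8, 15.6, 2.4] [0.0, 0.0, 0.0]
[26.8, 15.6, 2.4] [0.0, 0.0, 0.0]
[26.8, 15.5, 2.4] [0.0, 0.0, 0.0]
[26.8, 15.5, 2.4] [0.0, 0.0, 0.0]
[26.8, 15.5, 2.4] [0.0, 0.0, 0.0]
[26.8, 15.5, 2.4] [0.0, 0.0, 0.0]
[26.8, 15.5, 2.4] [0.0, 0.0, 0.0]
[26.9, 15.5, 2.4] [0.0, 0.0, 0.0]
```

View pics/w2.png

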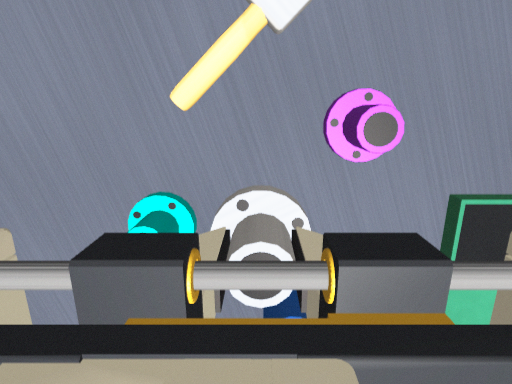

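The flange is held upright between the fingers at (262,270), opening 33 mm. Carrying it to the green bare compartment.

Call:
move_arm --pt "25 26 15 0 0 0 0" --pt "25 27 15.5 0 0 0 0" --pt "25 27 15.5 0 0 0 0" --pt "25 27 15.5 0 0 0 0" --pt "25 27 15.5 2 0 0 0" --pt "25 27 15.5 5 0 0 0" --pt "25 20 12 5 0 0 0" --pt "25 8 5 5 0 0 0" --pt "25 0 0 0 0 0 0" --pt "25 0 0 0 0 0 0"

```text
time: 5.35
tool_pos: [0.5932, 0.1275, 0.0837]
tool_rot: [3.125, 0.028, -0.331]
contact_force: [-0.1, 1.1, -3.4]
opening: 0.0335
```

```bash
python3 plan.py 617.6 110.2 60 -0.337 4
python3 - <<'E'
from cell import robot
import cv2,pickle
c=robot.read_camera("wrist");pickle.dump(c,open("w3.pkl","wb"))
cv2.imwrite("pics/w3.png",c["img"][:,:,::-1])
E
```

```text
t 5.35 from [593.2 127.5  83.7] d [ 24.4 -17.3 -23.7] op 33.5
[7.3, 2.0, 5.8] [0.004, 0.007, 0.002]
[7.3, 2.0, 5.8] [0.004, 0.007, 0.002]
[7.3, 2.0, 5.9] [0.004, 0.007, 0.002]
[7.2, 2.1, 5.9] [0.004, 0.007, 0.002]
```

View pics/w3.png

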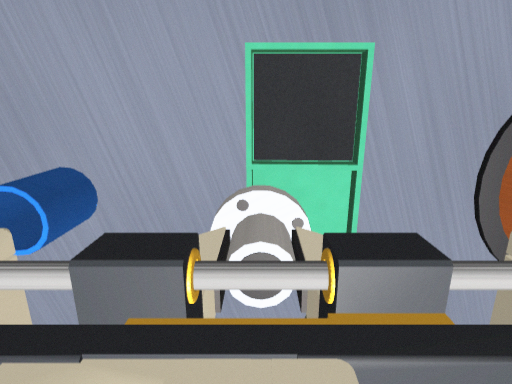

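```bash
python3 - <<'E'
from h import *
import pickle
c=pickle.load(open("w3.pkl","rb"))
P=[back(c,p,.018)*1000 for p in((246,44.5),(373,44.5),(364.5,164.5),(246.5,164.5))]
for p in P:print(p.round(1))
e=P[1]-P[0];print(np.degrees(np.arctan2(e[1],e[0])),np.linalg.norm(e))
e/=np.linalg.norm(e);ey=np.array([-e[1],e[0],0])
top=(P[0]+P[1])/2; dv=(P[2]+P[3])/2
for s in(82,42,122):print(s,(top-ey*s).round(1))
print("div",dv.round(1), np.linalg.norm(top-dv))
E
python3 plan.py 617.6 110.2 60 -0.337 4
```

```text
[617.4 236.5  18. ]
[694.9 209.5  18. ]
[671.2 134.8  18. ]
[591.1 161.9  18. ]
-19.25040096605858 82.01381718863067
82 [629.1 145.6  18. ]
42 [642.3 183.4  18. ]
122 [615.9 107.8  18. ]
div [631.1 148.3  18. ] 78.74534941410973
t 5.4 from [593.2 127.6  83.8] d [ 24.4 -17.4 -23.8] op 32.9
[7.4, 2.0, 5.8] [0.004, 0.007, 0.002]
[7.3, 2.0, 5.8] [0.004, 0.007, 0.002]
[7.3, 2.1, 5.9] [0.004, 0.007, 0.002]
[7.2, 2.1, 5.9] [0.004, 0.007, 0.002]
```

The tray seen from the wrist agrees with the top view: divider at about (631,148) mm, bare centre at about (617,109) mm.

Call:
move_arm --pt "25 7.5 2.5 0 0.004 0.007 0" --pt "25 7.5 2.5 0 0.004 0.007 0" --pt "25 7 2 4 0.004 0.007 0" --pt "25 3 1 5 0.003 0.005 0" --pt "25 0 0 0 0 0 0" --pt "25 0 0 0 0 0 0"

```text
time: 6.15
tool_pos: [0.6153, 0.1119, 0.0746]
tool_rot: [3.141, -0.001, -0.329]
contact_force: [-0.3, 0.7, -3.4]
opening: 0.0334
```

```bash
python3 plan.py 617 109.5 50 -0.337 3
```

```text
t 6.15 from [615.3 111.9  74.6] d [  1.7  -2.4 -24.6] op 33.4
[0.8, 0.6, 8.2] [0.0, -0.0, 0.003]
[0.8, 0.6, 8.2] [0.0, -0.0, 0.003]
[0.8, 0.6, 8.2] [0.0, -0.0, 0.003]
```

Call:
move_arm --pt "25 1 0.6 10 0 0 0.003" --pt "25 0.8 0.6 10 0 0 0.003" --pt "25 0.5 0.5 10 0 0 0" --pt "25 0 0 8 0 0 0" --pt "25 0 0 2 0 0 0" --pt "25 0 0 0 0 0 0"

```text
time: 6.9
tool_pos: [0.6164, 0.1097, 0.0309]
tool_rot: [3.141, 0.001, -0.335]
contact_force: [-0.3, -0.0, -4.0]
opening: 0.0335
```

```bash
python3 plan.py 617 109.5 27.4 -0.337 2
```

```text
t 6.9 from [616.4 109.7  30.9] d [ 0.6 -0.2 -3.5] op 33.5
[0.3, -0.0, 1.7] [0.0, 0.0, 0.001]
[0.3, -0.0, 1.7] [0.0, 0.0, 0.001]
```

Call:
move_arm --pt "25 0.3 0 2 0 0 0" --pt "25 0.3 0 1.5 0 0 0" --pt "25 0 0 0.5 0 0 0" --pt "25 0 0 0 0 0 0"

```text
time: 7.4
tool_pos: [0.6177, 0.1095, 0.028]
tool_rot: [3.142, -0.001, -0.335]
contact_force: [1.2, -0.5, -3.4]
opening: 0.0336
```

Call:
move_arm --pt "25 0 0 0.7 0 0 0" --pt "25 0 0 0.3 0 0 0" --pt "25 0 0 0 0 0 0"

```text
time: 7.78
tool_pos: [0.6178, 0.1095, 0.0279]
tool_rot: [-3.141, -0.002, -0.335]
contact_force: [-0.7, -1.5, -1.8]
opening: 0.033
```

Call:
move_arm --pt "25 0 0 0.8 0 0 0" --pt "25 0 0 0 0 0 0" --pt "60 0 0 0 0 0 0" --pt "60 0 0 0 0 0 0" --pt "60 0 0 0 0 0 0" --pt "60 0 0 0 0 0 0" --pt "60 0 0 -30 0 0 0" --pt "60 0 0 -40 0 0 0" --pt "60 0 0 -20 0 0 0" --pt "60 0 0 0 0 0 0"

```text
time: 9.02
tool_pos: [0.6183, 0.1096, 0.1195]
tool_rot: [-3.141, -0.003, -0.335]
contact_force: [-0.0, -0.1, -0.5]
opening: 0.0603
```

```bash
python3 plan.py 448 -184 115 -0.337 10
python3 - <<'E'
from cell import robot
import cv2
c=robot.read_camera("top")
cv2.imwrite("pics/t4.png",cv2.resize(c["img"][90:290,80:440,::-1],None,fx=2.2,fy=2.2,interpolation=2))
E
```

```text
t 9.03 from [618.3 109.6 119.5] d [-170.3 -293.6   -4.5] op 60.3
[-6.4, 33.3, 0.4] [-0.0, -0.0, 0.0]
[-6.4, 33.3, 0.4] [-0.0, -0.0, 0.0]
[-6.4, 33.3, 0.4] [-0.0, -0.0, 0.0]
[-6.4, 33.3, 0.4] [-0.0, -0.0, 0.0]
[-6.4, 33.3, 0.4] [-0.0, -0.0, 0.0]
[-6.4, 33.3, 0.4] [-0.0, -0.0, 0.0]
[-6.4, 33.3, 0.4] [-0.0, -0.0, 0.0]
[-6.4, 33.3, 0.4] [-0.0, -0.0, 0.0]
[-6.4, 33.3, 0.4] [-0.0, -0.0, 0.0]
[-6.4, 33.3, 0.4] [-0.0, -0.0, 0.0]
```

View pics/t4.png

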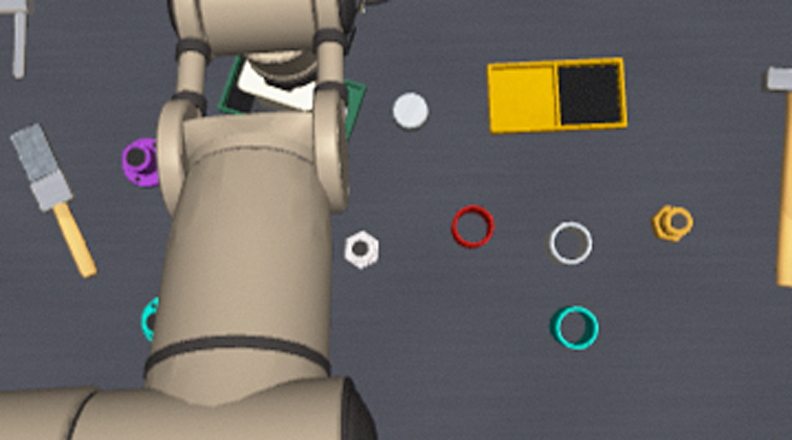

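The hand hides the flange in this top view, with only the tray edge showing at about (240,80) in the zoomed picture, so I'll check it later. Moving to the silver pipe.

Call:
move_arm --pt "72 -6 30 -2 0 0 0" --pt "72 -6.4 33 0 0 0 0" --pt "72 -6.4 33 0 0 0 0" --pt "72 -6.4 33 0 0 0 0" --pt "72 -6.4 33 0 0 0 0" --pt "72 -6.4 33 0 0 0 0" --pt "72 -6.4 33 0 0 0 0" --pt "72 -6.4 33 0 0 0 0" --pt "72 -6 20 0 0 0 0" --pt "72 0 10 0 0 0 0" --pt "72 0 0 0 0 0 0"

```text
time: 10.45
tool_pos: [0.4568, -0.152, 0.1064]
tool_rot: [3.14, 0.021, -0.334]
contact_force: [0.8, -0.3, -0.0]
opening: 0.0717
```

```bash
python3 - <<'E'
from cell import robot
import cv2,pickle
from h import *
t=robot.read_camera("top")
c=robot.read_camera("wrist");pickle.dump(c,open("w5.pkl","wb"))
cv2.imwrite("pics/w5.png",c["img"][:,:,::-1])
cv2.imwrite("pics/t5.png",cv2.resize(t["img"][90:290,80:440,::-1],None,fx=2.2,fy=2.2,interpolation=2))
m=mask(t,(194,112,60,60)) # crude
E
python3 plan.py 448 -184 60 -0.337 4
```

```text
t 10.55 from [ 457.1 -151.3  106.6] d [ -9.1 -32.7 -46.6] op 72.3
[0.8, 8.4, 11.6] [0.0, 0.005, 0.001]
[0.7, 8.4, 11.6] [0.0, 0.005, 0.001]
[0.7, 8.5, 11.6] [0.0, 0.005, 0.001]
[0.6, 8.5, 11.6] [0.0, 0.005, 0.001]
```

View pics/w5.png

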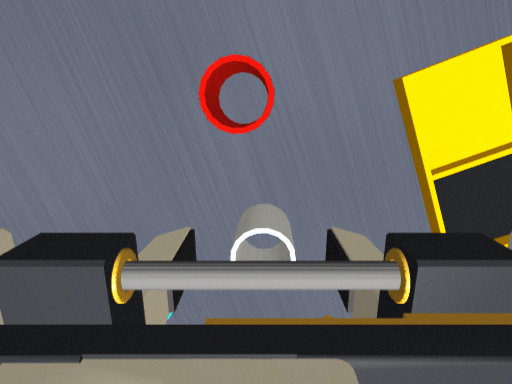

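View pics/t5.png

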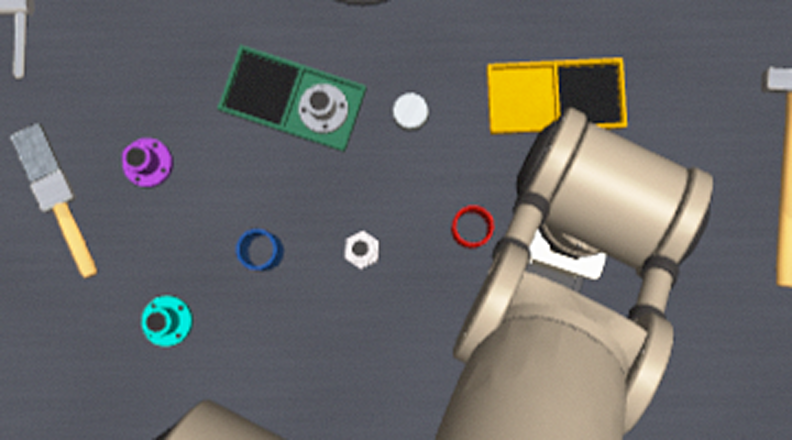

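The top view shows the flange flat in the green bare compartment at zoomed (323,107). The wrist view shows the silver pipe between the fingers at (263,235).

Call:
move_arm --pt "72 0.7 11 0 0 0.005 0" --pt "72 0.7 11 0 0 0.005 0" --pt "72 0.7 8 3 0 0.005 0" --pt "72 0.5 3 8 0 0.005 0" --pt "72 0 0 8 0 0 0" --pt "72 0 0 0 0 0 0"

```text
time: 11.3
tool_pos: [0.4486, -0.1845, 0.0858]
tool_rot: [3.14, -0.0, -0.331]
contact_force: [0.2, 0.5, 0.6]
opening: 0.0724
```

```bash
python3 - <<'E'
from cell import robot
import cv2,pickle
from h import *
c=robot.read_camera("wrist");pickle.dump(c,open("w6.pkl","wb"))
cv2.imwrite("pics/w6.png",c["img"][:,:,::-1])
E
python3 plan.py 448 -184 60 -0.337 4
```

```text
t 11.35 from [ 448.8 -184.6   86.1] d [ -0.8   0.6 -26.1] op 72.0
[-0.2, -0.1, 6.5] [0.0, -0.0, 0.001]
[-0.2, -0.1, 6.5] [0.0, -0.0, 0.001]
[-0.2, -0.1, 6.5] [0.0, -0.0, 0.001]
[-0.2, -0.1, 6.5] [0.0, -0.0, 0.001]
```

View pics/w6.png

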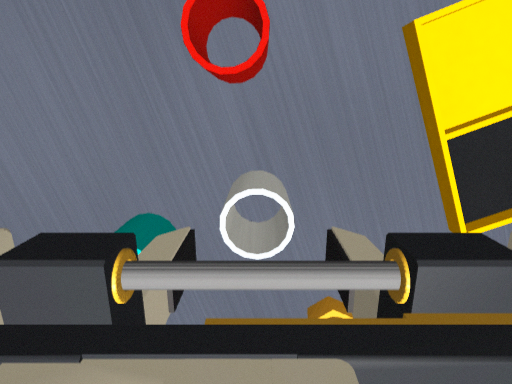

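Run:
```python
import pickle
from h import *
c=pickle.load(open("w6.pkl","rb"))
print(back(c,(257,225),.06))
c=pickle.load(open("w5.pkl","rb"));print("red",back(c,(237,94),.06))
```

```text
[ 0.44580815 -0.18211733  0.06      ]
red [ 0.46727933 -0.07000056  0.06      ]
```

The pipe rim at (257,225) gives (446,-182) mm, within 3 mm of the top view. Descending.

Call:
move_arm --pt "72 -0.7 -0.5 16 0 0 0" --pt "72 -0.7 -0.3 16 0 0 0" --pt "72 -0.4 0 16 0 0 0" --pt "72 0 0 10 0 0 0" --pt "72 0 0 2 0 0 0" --pt "72 0 0 0 0 0 0"

```text
time: 12.1
tool_pos: [0.4493, -0.1831, 0.0258]
tool_rot: [3.14, -0.004, -0.329]
contact_force: [-0.3, 0.3, -0.1]
opening: 0.0724
```

```bash
python3 plan.py 447 -183.3 24 -0.337 1
```

```text
t 12.1 from [ 449.3 -183.1   25.8] d [-2.3 -0.2 -1.8] op 72.4
[-2.1, 0.9, 1.7] [0.002, -0.004, 0.008]
```

Call:
move_arm --pt "72 -2 1 1 0.002 -0.004 0" --pt "40 0 0 0 0 0 0" --pt "40 0 0 0 0 0 0" --pt "40 0 0 0 0 0 0" --pt "40 0 0 0 0 0 0" --pt "40 0 0 -25 0 0 0" --pt "40 0 0 -50 0 0 0" --pt "40 0 0 -25 0 0 0" --pt "40 0 0 0 0 0 0" --newtons 30

```text
time: 13.22
tool_pos: [0.4463, -0.1831, 0.1269]
tool_rot: [-3.141, 0.002, -0.33]
contact_force: [0.6, -0.3, -2.8]
opening: 0.0472
```

```bash
python3 plan.py 643 185 125 -0.337 12
```

```text
t 13.22 from [ 446.3 -183.1  126.9] d [196.7 368.1  -1.9] op 47.2
[5.6, -34.3, 0.2] [-0.0, 0.0, 0.001]
[5.6, -34.3, 0.2] [-0.0, 0.0, 0.001]
[5.5, -34.3, 0.2] [-0.0, 0.0, 0.001]
[5.5, -34.3, 0.2] [-0.0, 0.0, 0.001]
[5.5, -34.3, 0.2] [-0.0, 0.0, 0.001]
[5.5, -34.3, 0.2] [-0.0, 0.0, 0.001]
[5.5, -34.4, 0.2] [-0.0, 0.0, 0.001]
[5.4, -34.4, 0.2] [-0.0, 0.0, 0.001]
[5.4, -34.4, 0.2] [-0.0, 0.0, 0.001]
[5.4, -34.4, 0.2] [-0.0, 0.0, 0.001]
[5.4, -34.4, 0.2] [-0.0, 0.0, 0.001]
[5.4, -34.4, 0.2] [-0.0, 0.0, 0.001]
```

Call:
move_arm --pt "40 5.5 -30 -2 0 0 0" --pt "40 5.5 -34 -2 0 0 0" --pt "40 5.5 -34 -2 0 0 0" --pt "40 5.5 -34 -2 0 0 0" --pt "40 5.5 -34 -2 0 0 0" --pt "40 5.5 -34 -2 0 0 0" --pt "40 5.5 -34 -2 0 0 0" --pt "40 5.5 -34 -2 0 0 0" --pt "40 5.5 -34 -2 0 0 0" --pt "40 5 -20 0 0 0 0" --pt "40 5 -10 0 0 0 0" --pt "40 0 0 0 0 0 0"

```text
time: 14.72
tool_pos: [0.606, 0.1215, 0.121]
tool_rot: [3.135, 0.033, -0.332]
contact_force: [-0.0, -0.7, -2.5]
opening: 0.0473
```

```bash
python3 plan.py 643 185 100 -0.337 4
```

```text
t 14.72 from [606.  121.5 121. ] d [ 37.   63.5 -21. ] op 47.3
[3.7, -18.1, 5.0] [0.002, 0.008, 0.001]
[3.7, -18.1, 5.1] [0.002, 0.008, 0.001]
[3.6, -18.0, 5.1] [0.002, 0.008, 0.001]
[3.5, -18.0, 5.2] [0.002, 0.008, 0.001]
```

Call:
move_arm --pt "40 4 -17 0 0.001 0.008 0" --pt "40 4 -18 0 0.001 0.008 0" --pt "40 4 -18 0 0.001 0.008 0" --pt "40 3 -12 2 0.001 0.008 0" --pt "40 1 -3 3 0 0 0" --pt "40 0 0 0 0 0 0" --pt "40 0 0 0 0 0 0"

```text
time: 15.6
tool_pos: [0.645, 0.1827, 0.1141]
tool_rot: [3.138, 0.0, -0.334]
contact_force: [0.2, -0.1, -1.7]
opening: 0.047
```

```bash
python3 plan.py 643 185 60 -0.337 4
python3 - <<'E'
from cell import robot
import cv2,pickle
c=robot.read_camera("wrist");pickle.dump(c,open("w7.pkl","wb"))
cv2.imwrite("pics/w7.png",c["img"][:,:,::-1])
E
```

```text
t 15.6 from [645.  182.7 114.1] d [ -2.    2.3 -54.1] op 47.0
[-0.7, -0.4, 13.5] [0.001, 0.0, 0.001]
[-0.7, -0.4, 13.5] [0.001, 0.0, 0.001]
[-0.7, -0.4, 13.5] [0.001, 0.0, 0.001]
[-0.7, -0.4, 13.5] [0.001, 0.0, 0.001]
```

View pics/w7.png

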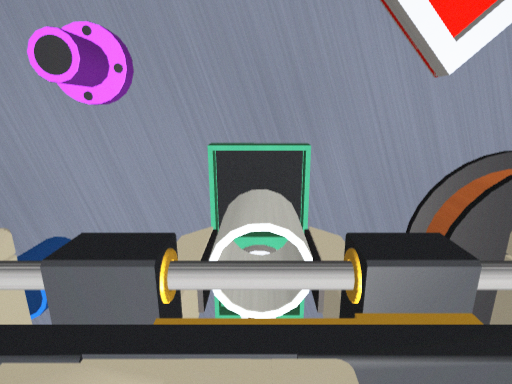

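Run:
```python
import pickle
from h import *
d=pickle.load(open("c0.pkl","rb"));c=d["top"]
for z in(.05,.08,.1):
    print(z,back(c,(244,54),z),back(c,(244,91),z),back(c,(211,54),z))
s=d["scene"]
# height: scene spool near-bottom and front-top rows
for u in((410,235),(409,206)):print([back(s,u,z).round(3).tolist() for z in(0,.06,.08)])
```

```text
0.05 [0.83934242 0.05882727 0.05      ] [0.73808505 0.0593142  0.05      ] [0.84112619 0.14710653 0.05      ]
0.08 [0.8267523  0.05694448 0.08      ] [0.72832341 0.0574178  0.08      ] [0.82848625 0.14275778 0.08      ]
0.1 [0.81835889 0.05568928 0.1       ] [0.72181565 0.05615353 0.1       ] [0.82005962 0.13985862 0.1       ]
[[0.837, 0.122, 0.0], [0.841, 0.046, 0.06], [0.843, 0.021, 0.08]]
[[0.81, 0.227, -0.0], [0.817, 0.141, 0.06], [0.819, 0.113, 0.08]]
```

The silver pipe is held at (260,262) with the pad just beyond it, and the tray's far edge (row 147) is centred on the hand. The spool is clear of the gripper body by calculation. Lowering.

Call:
move_arm --pt "40 -0.7 -0.5 14 0.001 0 0" --pt "40 -0.7 -0.5 16 0 0 0" --pt "40 -0.5 -0.5 16 0 0 0" --pt "40 0 -0.5 14 0 0 0" --pt "40 0 0 8 0 0 0" --pt "40 0 0 3 0 0 0" --pt "40 0 0 0 0 0 0"

```text
time: 16.52
tool_pos: [0.6428, 0.1841, 0.0368]
tool_rot: [3.138, 0.003, -0.335]
contact_force: [0.5, 0.2, -2.7]
opening: 0.047
```

```bash
python3 plan.py 643 185 32 -0.337 2
```

```text
t 16.52 from [642.8 184.1  36.8] d [ 0.2  0.9 -4.8] op 47.0
[-0.0, -0.5, 2.4] [0.002, 0.001, 0.001]
[-0.0, -0.5, 2.4] [0.002, 0.001, 0.001]
```

Call:
move_arm --pt "40 0 -0.5 2 0.002 0.001 0" --pt "40 0 -0.5 1.5 0.002 0.001 0" --pt "40 0 0 1 0 0 0" --pt "40 0 0 0 0 0 0" --pt "40 0 0 0 0 0 0"

```text
time: 17.15
tool_pos: [0.6441, 0.1853, 0.0337]
tool_rot: [-3.14, -0.002, -0.335]
contact_force: [-0.4, -0.3, -2.0]
opening: 0.0471
```

Call:
move_arm --pt "40 0 0 1.2 0 0 0" --pt "40 0 0 0 0 0 0"

```text
time: 17.4
tool_pos: [0.6443, 0.1854, 0.033]
tool_rot: [-3.139, -0.003, -0.335]
contact_force: [-0.0, 0.2, -2.0]
opening: 0.0472
```

Call:
move_arm --pt "40 0 0 1.2 -0.001 -0.002 0" --pt "40 0 0 0.5 0 0 0" --pt "40 0 0 0 0 0 0"

```text
time: 17.77
tool_pos: [0.6445, 0.1854, 0.0329]
tool_rot: [-3.14, -0.001, -0.335]
contact_force: [-0.8, -0.3, -1.0]
opening: 0.0469
```

Call:
move_arm --pt "40 0 0 1.5 0 0 0" --pt "40 0 0 1 0 0 0" --pt "40 0 0 0 0 0 0"

```text
time: 18.15
tool_pos: [0.6445, 0.1854, 0.0329]
tool_rot: [-3.14, -0.002, -0.335]
contact_force: [0.0, -0.4, -1.3]
opening: 0.0473
```

Call:
move_arm --pt "40 0 0 3 0 0 0" --pt "40 0 0 3 0 0 0"

```text
time: 18.4
tool_pos: [0.6447, 0.1855, 0.0328]
tool_rot: [-3.139, -0.004, -0.335]
contact_force: [-10.3, -2.5, 22.5]
opening: 0.0474
```

That 22 N reaction shows the pipe is seated on the pad. Releasing.

Call:
move_arm --pt "40 0 0 0 0 0 0" --pt "70 0 0 0 0 0 0" --pt "70 0 0 0 0 0 0" --pt "70 0 0 0 0 0 0" --pt "70 0 0 -30 0 0 0" --pt "70 0 0 -45 0 0 0" --pt "70 0 0 -20 0 0 0" --pt "70 0 0 0 0 0 0"

```text
time: 19.4
tool_pos: [0.6445, 0.1854, 0.1274]
tool_rot: [-3.14, -0.002, -0.335]
contact_force: [-0.6, -0.1, 0.4]
opening: 0.0699
```

```bash
python3 plan.py 468 -69.5 115 0.03 10
```

```text
t 19.4 from [644.5 185.4 127.4] d [-176.5 -254.9  -12.4] op 69.9
[-8.3, 29.9, 1.2] [-0.0, -0.0, -0.036]
[-9.4, 29.5, 1.2] [-0.0, -0.0, -0.036]
[-10.4, 29.2, 1.2] [-0.0, -0.0, -0.036]
[-11.5, 28.8, 1.2] [-0.0, -0.0, -0.036]
[-12.5, 28.3, 1.2] [-0.0, -0.0, -0.036]
[-13.6, 27.9, 1.2] [-0.0, -0.0, -0.036]
[-14.6, 27.4, 1.2] [-0.0, -0.0, -0.036]
[-15.6, 26.8, 1.2] [-0.0, -0.0, -0.036]
[-16.5, 26.2, 1.2] [-0.0, -0.0, -0.036]
[-17.5, 25.6, 1.2] [-0.0, -0.0, -0.036]
```

Call:
move_arm --pt "70 -8.5 28 -2 0 0 -0.036" --pt "70 -9.5 29.5 0 0 0 -0.036" --pt "70 -10.5 29 0 0 0 -0.036" --pt "70 -11.5 29 0 0 0 -0.036" --pt "70 -12.5 28 0 0 0 -0.036" --pt "70 -13.5 28 0 0 0 -0.036" --pt "70 -14.5 27.5 0 0 0 -0.036" --pt "70 -15.5 27 0 0 0 -0.036" --pt "70 -16 22 0 0 0 -0.036" --pt "70 -10 12 0 0 0 -0.036" --pt "70 0 0 0 0 0 0"

```text
time: 20.78
tool_pos: [0.4654, -0.0567, 0.1148]
tool_rot: [-3.138, 0.018, 0.037]
contact_force: [0.1, 0.1, 0.2]
opening: 0.0701
```

```bash
python3 - <<'E'
from cell import robot
import cv2,pickle
t=robot.read_camera("top");pickle.dump(t,open("t8.pkl","wb"))
c=robot.read_camera("wrist");pickle.dump(c,open("w8.pkl","wb"))
cv2.imwrite("pics/w8.png",c["img"][:,:,::-1])
cv2.imwrite("pics/t8.png",cv2.resize(t["img"][90:290,80:440,::-1],None,fx=2.2,fy=2.2,interpolation=2))
E
python3 plan.py 467.7 -69.5 90 0.03 4
```

```text
t 20.88 from [466.3 -56.1 115.1] d [  1.4 -13.4 -25.1] op 69.7
[0.3, 3.4, 6.2] [-0.001, 0.004, 0.002]
[0.3, 3.4, 6.3] [-0.001, 0.004, 0.002]
[0.3, 3.4, 6.3] [-0.001, 0.004, 0.002]
[0.3, 3.4, 6.3] [-0.001, 0.004, 0.002]
```

View pics/w8.png

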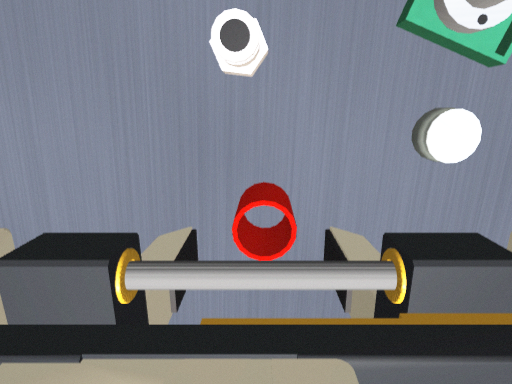

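View pics/t8.png

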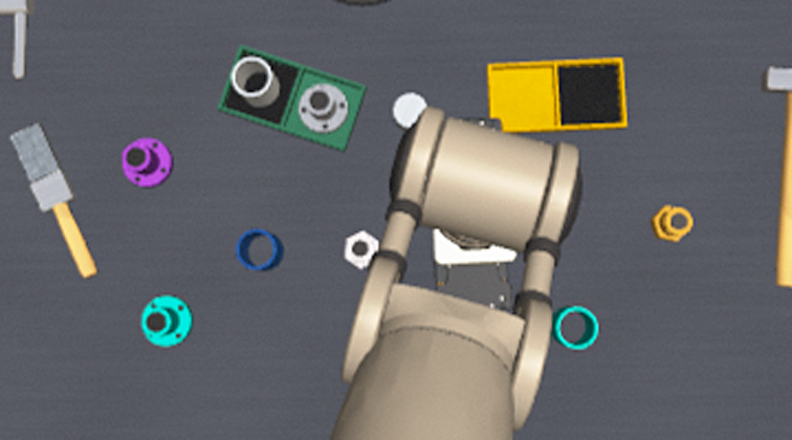

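The top view shows the silver pipe standing on the green pad, zoomed (255,82), beside the flange at (323,107). The red pipe is at (265,225) between the open fingers in the wrist view. I'll check the standing pipe numerically.

Run:
```python
import pickle
from h import *
t=pickle.load(open("t8.pkl","rb"));w=pickle.load(open("w8.pkl","rb"))
print("red",back(w,(265,231),.06))
im=t["img"];h=cv2.cvtColor(im,cv2.COLOR_RGB2HSV)
m=((h[...,2]>95)&(h[...,1]<60)).astype(np.uint8);m[:, :182]=0;m[:,212]=0;m[:108]=0;m[142:]=0;m[:,212:]=0
ys,xs=np.where(m);H=cv2.convexHull(np.c_[xs,ys].astype(np.float32))[:,0]
print(H.min(0),H.max(0),fit([(t,H)],"pipe",.007))
```

```text
red [ 0.467269   -0.06981708  0.06      ]
[182. 108.] [211. 137.] (array([0.66512428, 0.18771838]), np.float64(5.89389523533298))
```

Call:
move_arm --pt "70 0.3 3.5 0 0 0.004 0" --pt "70 0.3 4.5 2 0 0.004 0" --pt "70 0.3 4.5 4 0 0.004 0" --pt "70 0 1 8 0 0.004 0" --pt "70 0 0 6 0 0 0" --pt "70 0 0 0 0 0 0"

```text
time: 21.62
tool_pos: [0.4684, -0.069, 0.0926]
tool_rot: [-3.137, 0.0, 0.039]
contact_force: [0.4, -0.3, 0.1]
opening: 0.07
```

```bash
python3 plan.py 467.7 -69.5 25 0.03 4
```

```text
t 21.62 from [468.4 -69.   92.6] d [ -0.7  -0.5 -67.6] op 70.0
[-0.2, 0.2, 16.9] [-0.001, 0.0, 0.002]
[-0.2, 0.2, 16.9] [-0.001, 0.0, 0.002]
[-0.2, 0.2, 16.9] [-0.001, 0.0, 0.002]
[-0.2, 0.1, 16.9] [-0.001, 0.0, 0.002]
```

Run:
```python
import pickle
from h import *
t=pickle.load(open("t8.pkl","rb"))
im=cv2.resize(t["img"][95:165,165:265,::-1].copy(),None,fx=7,fy=7,interpolation=2)
for r,z in((.024,.007),(.024,.067)):
    p=proj(t,ring(r,z)+[.6443,.1854,0]);p=((p+.5-[165,95])*7).astype(int)
    cv2.polylines(im,[p],True,(0,0,255),1)
cv2.imwrite("pics/ov8.png",im)
```

```text
(no output)
```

View pics/ov8.png

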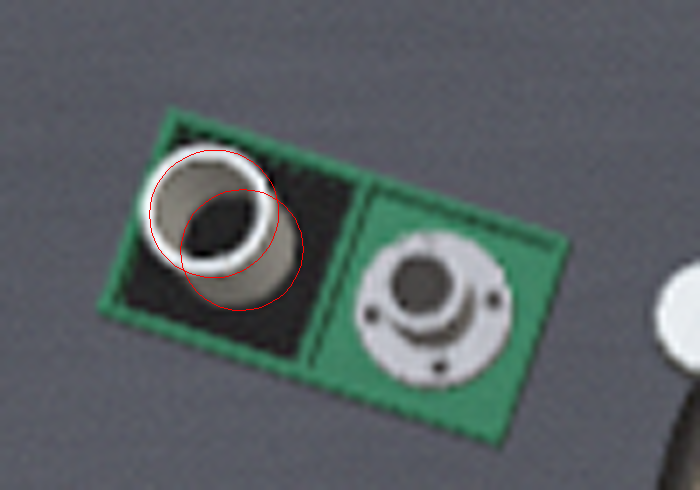

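Call:
move_arm --pt "70 -0.3 0.2 16 -0.001 0 0" --pt "70 -0.3 0.2 17 -0.001 0 0" --pt "70 0 0 17 -0.001 0 0" --pt "70 0 0 13 0 0 0" --pt "70 0 0 3 0 0 0" --pt "70 0 0 0 0 0 0"

```text
time: 22.38
tool_pos: [0.4691, -0.0693, 0.0255]
tool_rot: [-3.141, -0.002, 0.039]
contact_force: [-0.2, -0.5, -0.4]
opening: 0.0699
```

The overlay matches an upright pipe on the pad to about 1 px for both base and rim, with the flange flat beside it. The green kit is complete, so I'm gripping the red pipe.

Call:
move_arm --pt "70 -1.5 0.2 0.5 0 -0.002 0" --pt "40 0 0 0 0 0 0" --pt "40 0 0 0 0 0 0" --pt "40 0 0 0 0 0 0" --pt "40 0 0 0 0 0 0" --pt "40 0 0 -25 0 0 0" --pt "40 0 0 -50 0 0 0" --pt "40 0 0 -25 0 0 0" --pt "40 0 0 0 0 0 0" --newtons 30

```text
time: 23.5
tool_pos: [0.4666, -0.0693, 0.1271]
tool_rot: [-3.14, 0.002, 0.039]
contact_force: [0.5, 0.7, -4.2]
opening: 0.047
```

```bash
python3 plan.py 630 -215.5 125 0.03 8
python3 - <<'E'
import pickle
from h import *
d=pickle.load(open("c0.pkl","rb"));c=d["top"]
im=cv2.resize(c["img"][105:160,290:376,::-1].copy(),None,fx=8,fy=8,interpolation=2)
cen=np.array([.629,-.1756]);a=np.radians(1.8)
R=np.array([[np.cos(a),-np.sin(a)],[np.sin(a),np.cos(a)]])
q=np.array([[x,y] for x,y in((-42,-82),(42,-82),(42,82),(-42,82))])/1000
P=np.c_[q@R.T+cen,np.full(4,.018)]
p=((proj(c,P)+.5-[290,105])*8).astype(int);cv2.polylines(im,[p],True,(0,0,255),1)
cv2.imwrite("pics/ytray.png",im)
E
```

```text
t 23.5 from [466.6 -69.3 127.1] d [ 163.4 -146.2   -2.1] op 47.0
[19.7, 19.1, 0.2] [-0.0, 0.0, 0.001]
[19.7, 19.0, 0.2] [-0.0, 0.0, 0.001]
[19.7, 19.0, 0.2] [-0.0, 0.0, 0.001]
[19.8, 19.0, 0.2] [-0.0, 0.0, 0.001]
[19.8, 19.0, 0.2] [-0.0, 0.0, 0.001]
[19.8, 18.9, 0.2] [-0.0, 0.0, 0.001]
[19.8, 18.9, 0.2] [-0.0, 0.0, 0.001]
[19.8, 18.9, 0.3] [-0.0, 0.0, 0.001]
```

View pics/ytray.png

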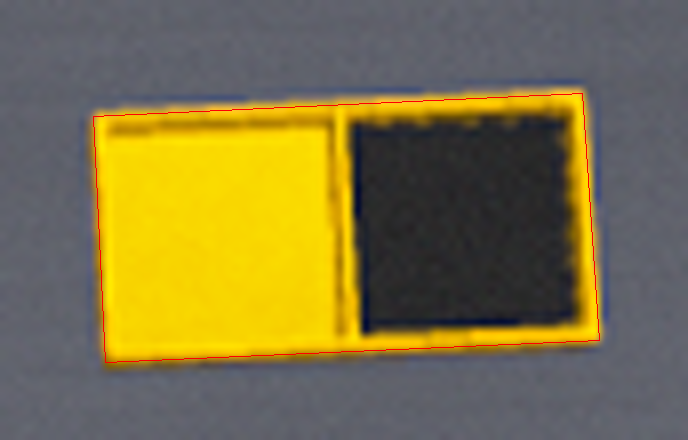

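The predicted outline matches the yellow tray rim. Carrying the red pipe over.

Call:
move_arm --pt "40 18 17 -3 0 0 0" --pt "40 20 19 -3 0 0 0" --pt "40 20 19 -3 0 0 0" --pt "40 20 19 -3 0 0 0" --pt "40 20 19 -3 0 0 0" --pt "40 20 19 -3 0 0 0" --pt "40 20 19 -3 0 0 0" --pt "40 15 14 -2 0 0 0" --pt "40 5 5 0 0 0 0" --pt "40 0 0 0 0 0 0"

```text
time: 24.75
tool_pos: [0.6264, -0.2136, 0.1255]
tool_rot: [-3.126, 0.031, 0.04]
contact_force: [0.6, 0.2, -3.7]
opening: 0.047
```

```bash
python3 plan.py 630.3 -215.6 105 0.03 4
```

```text
t 24.75 from [ 626.4 -213.6  125.5] d [  3.9  -2.  -20.5] op 47.0
[1.1, 0.6, 5.1] [-0.004, 0.008, 0.002]
[1.1, 0.6, 5.1] [-0.004, 0.008, 0.002]
[1.0, 0.6, 5.1] [-0.004, 0.008, 0.002]
[1.0, 0.6, 5.1] [-0.004, 0.008, 0.002]
```

Call:
move_arm --pt "40 1 0.6 5 -0.004 0.008 0.002" --pt "40 1 0.6 10 -0.004 0.008 0.002" --pt "40 1 0.6 12 -0.004 0.008 0.002" --pt "40 0.5 0.5 12 -0.003 0.006 0" --pt "40 0 0 8 0 0 0" --pt "40 0 0 0 0 0 0" --pt "40 0 0 0 0 0 0"

```text
time: 25.62
tool_pos: [0.6272, -0.2129, 0.0744]
tool_rot: [-3.14, 0.002, 0.035]
contact_force: [0.2, 0.2, -2.1]
opening: 0.0472
```

```bash
python3 plan.py 630.3 -215.6 34 0.03 3
python3 - <<'E'
from cell import robot
import cv2,pickle
c=robot.read_camera("wrist");pickle.dump(c,open("w9.pkl","wb"))
cv2.imwrite("pics/w9.png",c["img"][:,:,::-1])
E
```

```text
t 25.62 from [ 627.2 -212.9   74.4] d [  3.1  -2.7 -40.4] op 47.2
[1.0, 0.9, 13.5] [-0.0, 0.001, 0.002]
[1.0, 0.9, 13.5] [-0.0, 0.001, 0.002]
[1.0, 0.9, 13.5] [-0.0, 0.001, 0.002]
```

View pics/w9.png

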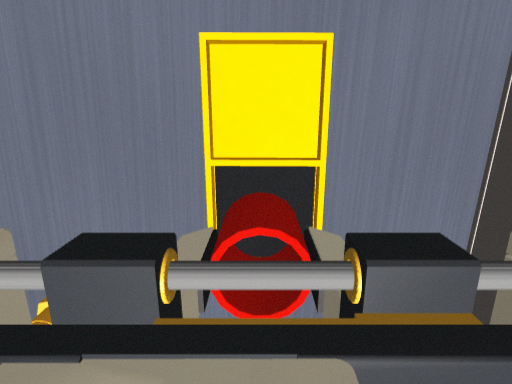

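The pipe is held at (260,262) over the yellow pad, about 3 mm to correct. Lowering.

Call:
move_arm --pt "40 1.2 1 12 0 0 0.001" --pt "40 1.2 1 12 0 0 0.001" --pt "40 1 1 9 0 0 0" --pt "40 0.3 0.3 3 0 0 0" --pt "40 0 0 0 0 0 0"

```text
time: 26.3
tool_pos: [0.6313, -0.2165, 0.0356]
tool_rot: [-3.14, 0.002, 0.032]
contact_force: [-0.4, -0.9, -1.5]
opening: 0.047
```

```bash
python3 plan.py 630.3 -215.6 32.5 0.03 3
```

```text
t 26.3 from [ 631.3 -216.5   35.6] d [-1.   0.9 -3.1] op 47.0
[-0.3, -0.3, 1.0] [-0.0, 0.001, 0.001]
[-0.3, -0.3, 1.0] [-0.0, 0.001, 0.001]
[-0.3, -0.3, 1.0] [-0.0, 0.001, 0.001]
```

Call:
move_arm --pt "40 -0.5 -0.4 1.5 0 0.001 0" --pt "40 -0.3 -0.3 1.5 0 0.001 0" --pt "40 0 0 1.5 0 0 0" --pt "40 0 0 1.5 0 0 0"

```text
time: 26.8
tool_pos: [0.6308, -0.2159, 0.0333]
tool_rot: [3.141, -0.002, 0.033]
contact_force: [-3.8, 1.5, 6.5]
opening: 0.0471
```

Contact at the expected height. Releasing.

Call:
move_arm --pt "40 0 0 0.5 0 0 0" --pt "40 0 0 0 0 0 0" --pt "70 0 0 0 0 0 0" --pt "70 0 0 0 0 0 0" --pt "70 0 0 0 0 0 0" --pt "70 0 0 -30 0 0 0" --pt "70 0 0 -45 0 0 0" --pt "70 0 0 -20 0 0 0" --pt "70 0 0 0 0 0 0"

```text
time: 27.92
tool_pos: [0.6314, -0.2163, 0.1311]
tool_rot: [3.14, -0.004, 0.033]
contact_force: [-0.2, 0.5, -0.4]
opening: 0.0701
```

```bash
python3 plan.py 471 -309 120 0.03 6
```

```text
t 27.93 from [ 631.4 -216.3  131.1] d [-160.4  -92.7  -11.1] op 70.1
[-27.2, 14.6, 1.7] [0.0, -0.001, 0.0]
[-27.2, 14.6, 1.8] [0.0, -0.001, 0.0]
[-27.2, 14.6, 1.8] [0.0, -0.001, 0.0]
[-27.2, 14.6, 1.8] [0.0, -0.001, 0.0]
[-27.2, 14.6, 1.8] [0.0, -0.001, 0.0]
[-27.2, 14.6, 1.8] [0.0, -0.001, 0.0]
```

Call:
move_arm --pt "60 -25 13 0 0 0 0" --pt "60 -27 14.5 0 0 0 0" --pt "60 -27 14.5 0 0 0 0" --pt "60 -27 14.5 0 0 0 0" --pt "60 -27 14.5 0 0 0 0" --pt "60 -20 11 0 0 0 0" --pt "60 -5 3 0 0 0 0" --pt "60 0 0 0 0 0 0"

```text
time: 28.92
tool_pos: [0.4692, -0.3061, 0.1212]
tool_rot: [-3.136, 0.005, 0.033]
contact_force: [-0.2, 0.5, 1.4]
opening: 0.0599
```

```bash
python3 - <<'E'
from cell import robot
import cv2,pickle
t=robot.read_camera("top");pickle.dump(t,open("t10.pkl","wb"))
c=robot.read_camera("wrist");pickle.dump(c,open("w10.pkl","wb"))
cv2.imwrite("pics/w10.png",c["img"][:,:,::-1])
cv2.imwrite("pics/t10.png",cv2.resize(t["img"][90:290,80:440,::-1],None,fx=2.2,fy=2.2,interpolation=2))
E
python3 plan.py 471 -309 90 0.03 4
```

```text
t 29.02 from [ 469.7 -305.8  121.3] d [  1.3  -3.2 -31.3] op 59.7
[0.3, 0.9, 7.8] [-0.001, 0.001, 0.001]
[0.3, 0.8, 7.8] [-0.001, 0.001, 0.001]
[0.3, 0.8, 7.8] [-0.001, 0.001, 0.001]
[0.3, 0.8, 7.8] [-0.001, 0.001, 0.001]
```

View pics/w10.png

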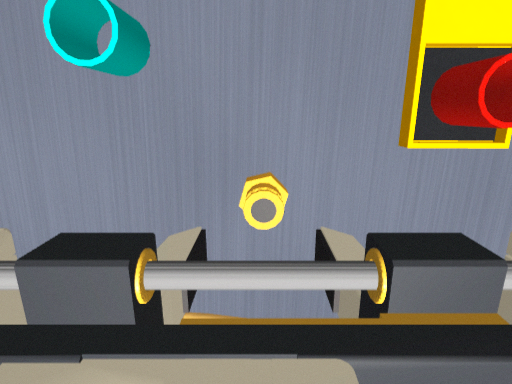

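View pics/t10.png

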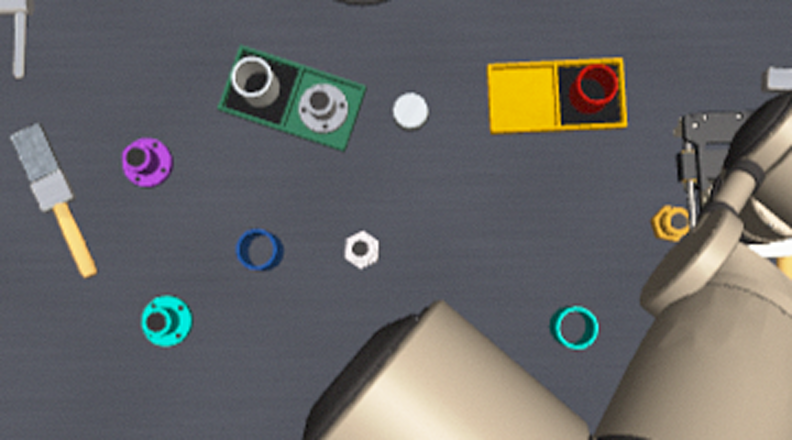

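The red pipe stands on the yellow pad at zoomed (597,90), and the green kit is unchanged. In the wrist view the brass coupling is at (264,203), straight ahead between the fingers.

```bash
python3 - <<'E'
import pickle
from h import *
w=pickle.load(open("w10.pkl","rb"))
print(back(w,(263.5,210),.05))
E
python3 plan.py 471 -309 60 0.03 4
```

```text
[ 0.47002309 -0.30838305  0.05      ]
t 29.02 from [ 469.7 -305.8  121.3] d [  1.3  -3.2 -61.3] op 59.7
[0.4, 0.9, 15.3] [-0.001, 0.001, 0.001]
[0.4, 0.9, 15.3] [-0.001, 0.001, 0.001]
[0.3, 0.9, 15.3] [-0.001, 0.001, 0.001]
[0.3, 0.8, 15.3] [-0.001, 0.001, 0.001]
```

Call:
move_arm --pt "60 0.3 1 14 -0.001 0.001 0" --pt "60 0.3 1 18 -0.001 0.001 0" --pt "60 0.2 0.6 18 -0.001 0.001 0" --pt "60 0 0 18 0 0 0" --pt "60 0 0 15 0 0 0" --pt "60 0 0 8 0 0 0" --pt "60 0 0 0 0 0 0"

```text
time: 29.9
tool_pos: [0.4727, -0.305, 0.0227]
tool_rot: [-3.137, 0.002, 0.039]
contact_force: [-0.0, 0.6, 1.3]
opening: 0.0601
```

```bash
python3 plan.py 470.5 -308.7 26 0.03 1
```

```text
t 29.9 from [ 472.7 -305.    22.7] d [-2.2 -3.7  3.3] op 60.1
[-2.4, 3.6, -3.3] [-0.004, 0.002, 0.009]
```

Call:
move_arm --pt "60 -1.5 2.5 -3 -0.004 0.001 0" --pt "60 -1 1.5 0 0 0 0" --pt "60 0 0 0 0 0 0"

```text
time: 30.28
tool_pos: [0.4711, -0.3102, 0.0274]
tool_rot: [3.139, -0.001, 0.039]
contact_force: [-0.5, 0.2, -0.6]
opening: 0.0601
```

```bash
python3 plan.py 470.5 -308.7 26 0.03 1
```

```text
t 30.27 from [ 471.1 -310.2   27.4] d [-0.6  1.5 -1.4] op 60.1
[-0.5, -1.6, 1.4] [0.002, -0.001, 0.009]
```

Call:
move_arm --pt "60 -0.5 -1.2 1 0.002 0 0" --pt "25 0 0 0 0 0 0" --pt "25 0 0 0 0 0 0" --pt "25 0 0 0 0 0 0" --pt "25 0 0 0 0 0 0" --pt "25 0 0 -25 0 0 0" --pt "25 0 0 -50 0 0 0" --pt "25 0 0 -25 0 0 0" --pt "25 0 0 0 0 0 0" --newtons 30

```text
time: 31.4
tool_pos: [0.4695, -0.3081, 0.1275]
tool_rot: [-3.139, 0.002, 0.039]
contact_force: [-0.0, 0.8, -1.9]
opening: 0.0315
```

```bash
python3 plan.py 627.7 -135.6 125 0.03 8
```

```text
t 31.4 from [ 469.5 -308.1  127.5] d [158.2 172.5  -2.5] op 31.5
[20.6, -20.8, 0.3] [-0.0, 0.0, 0.001]
[20.6, -20.8, 0.3] [-0.0, 0.0, 0.001]
[20.6, -20.8, 0.3] [-0.0, 0.0, 0.001]
[20.5, -20.8, 0.3] [-0.0, 0.0, 0.001]
[20.5, -20.9, 0.3] [-0.0, 0.0, 0.001]
[20.5, -20.9, 0.3] [-0.0, 0.0, 0.001]
[20.5, -20.9, 0.3] [-0.0, 0.0, 0.001]
[20.4, -20.9, 0.3] [-0.0, 0.0, 0.001]
```

Call:
move_arm --pt "25 18 -18 -3 0 0 0" --pt "25 20.5 -21 -3 0 0 0" --pt "25 20.5 -21 -3 0 0 0" --pt "25 20.5 -21 -3 0 0 0" --pt "25 20.5 -21 -3 0 0 0" --pt "25 20.5 -21 -3 0 0 0" --pt "25 20.5 -21 -3 0 0 0" --pt "25 16 -17 -2 0 0 0" --pt "25 5 -5 0 0 0 0" --pt "25 0 0 0 0 0 0"

```text
time: 32.65
tool_pos: [0.6229, -0.1286, 0.1328]
tool_rot: [-3.128, 0.024, 0.037]
contact_force: [0.7, -0.5, -1.4]
opening: 0.0315
```

```bash
python3 plan.py 627.7 -135.6 110 0.03 4
```

```text
t 32.65 from [ 622.9 -128.6  132.8] d [  4.8  -7.  -22.8] op 31.5
[1.3, 1.9, 5.7] [-0.003, 0.006, 0.002]
[1.2, 1.9, 5.7] [-0.003, 0.006, 0.002]
[1.2, 1.8, 5.7] [-0.003, 0.006, 0.002]
[1.2, 1.8, 5.7] [-0.003, 0.006, 0.002]
```

Call:
move_arm --pt "25 1.3 2 5 -0.003 0.006 0.002" --pt "25 1.3 2 8 -0.003 0.006 0.002" --pt "25 1.3 2 12 -0.003 0.006 0.002" --pt "25 1.2 1 14 -0.003 0.005 0.001" --pt "25 0 0 12 0 0 0" --pt "25 0 0 6 0 0 0" --pt "25 0 0 0 0 0 0"

```text
time: 33.52
tool_pos: [0.6255, -0.1387, 0.0706]
tool_rot: [-3.14, 0.003, 0.025]
contact_force: [0.4, -1.1, -2.1]
opening: 0.0311
```

```bash
python3 plan.py 627.7 -135.6 40 0.03 3
python3 - <<'E'
from cell import robot
import cv2
c=robot.read_camera("wrist")
cv2.imwrite("pics/w11.png",c["img"][:,:,::-1])
E
```

```text
t 33.52 from [ 625.5 -138.7   70.6] d [  2.2   3.1 -30.6] op 31.1
[0.8, -1.0, 10.2] [-0.0, 0.001, -0.002]
[0.8, -1.0, 10.2] [-0.0, 0.001, -0.002]
[0.8, -1.0, 10.2] [-0.0, 0.001, -0.002]
```

View pics/w11.png

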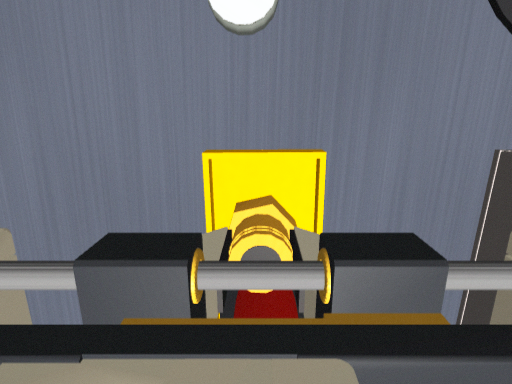

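The brass coupling is held at (262,245), centred over the yellow bare compartment. Lowering.

Call:
move_arm --pt "25 0.8 -1.2 12 0 0.001 0" --pt "25 0.8 -1.2 12 0 0.001 0" --pt "25 0.6 -0.7 9 0 0 0" --pt "25 0 0 3 0 0 0" --pt "25 0 0 0 0 0 0"

```text
time: 34.2
tool_pos: [0.6284, -0.1352, 0.0329]
tool_rot: [-3.141, -0.001, 0.026]
contact_force: [-1.1, 0.2, -1.9]
opening: 0.0312
```

```bash
python3 plan.py 627.7 -135.6 30.5 0.03 2
```

```text
t 34.2 from [ 628.4 -135.2   32.9] d [-0.7 -0.4 -2.4] op 31.2
[-0.3, 0.2, 1.2] [-0.0, -0.0, -0.002]
[-0.3, 0.2, 1.2] [-0.0, -0.0, -0.002]
```

Call:
move_arm --pt "25 -0.4 0.2 1.2 0 0 0" --pt "25 -0.3 0.2 1.5 0 0 0" --pt "25 0 0 1.5 0 0 0" --pt "25 0 0 1.5 0 0 0"

```text
time: 34.7
tool_pos: [0.6281, -0.1357, 0.0308]
tool_rot: [3.141, -0.003, 0.026]
contact_force: [-3.6, 1.9, 7.8]
opening: 0.0314
```

Contact. Releasing and retreating.

Call:
move_arm --pt "25 0 0 0.3 0 0 0" --pt "25 0 0 0 0 0 0" --pt "60 0 0 0 0 0 0" --pt "60 0 0 0 0 0 0" --pt "60 0 0 0 0 0 0" --pt "60 0 0 -30 0 0 0" --pt "60 0 0 -50 0 0 0" --pt "60 0 0 -50 0 0 0" --pt "60 -20 0 -20 0 0 0" --pt "60 -30 0 0 0 0 0" --pt "60 -30 0 0 0 0 0" --pt "60 0 0 0 0 0 0"

```text
time: 36.2
tool_pos: [0.5465, -0.1382, 0.186]
tool_rot: [3.14, -0.006, 0.026]
contact_force: [0.6, 0.1, 0.8]
opening: 0.0602
```

Call:
move_arm --pt "60 -40 0 0 0 0 0" --pt "60 -40 0 0 0 0 0" --pt "60 -30 -30 0 0 0 0" --pt "60 -20 -40 0 0 0 0" --pt "60 0 -40 0 0 0 0" --pt "60 0 -40 0 0 0 0" --pt "60 0 0 0 0 0 0"

```text
time: 37.08
tool_pos: [0.416, 0.0107, 0.1855]
tool_rot: [3.138, -0.015, 0.024]
contact_force: [0.3, -0.5, 0.1]
opening: 0.0599
```

Run:
```python
from cell import robot
import cv2,pickle
t=robot.read_camera("top");c=robot.read_camera("scene");pickle.dump(t,open("t12.pkl","wb"))
cv2.imwrite("pics/s12.png",c["img"][:,:,::-1])
cv2.imwrite("pics/t12.png",cv2.resize(t["img"][90:290,80:440,::-1],None,fx=2.2,fy=2.2,interpolation=2))
```

```text
(no output)
```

View pics/t12.png

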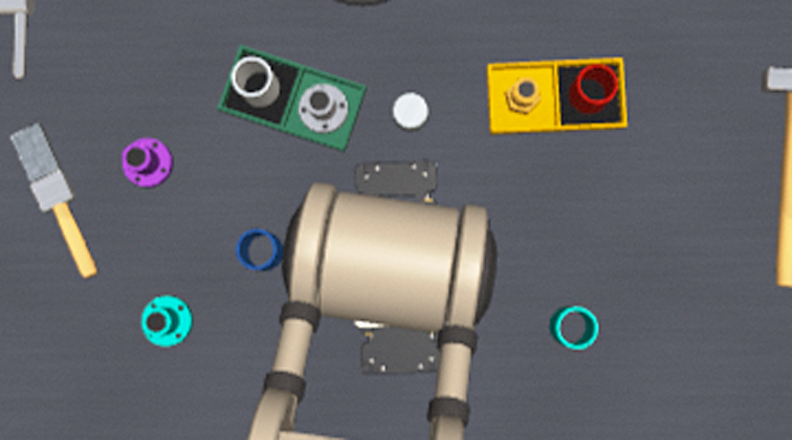

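View pics/s12.png

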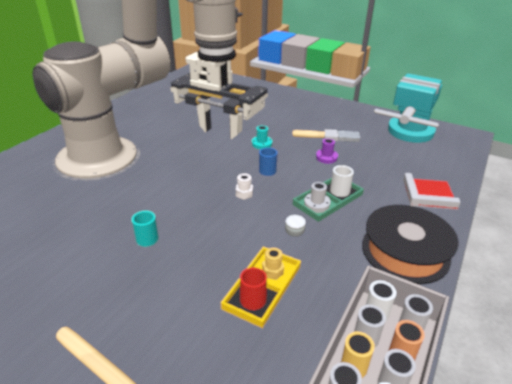

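The top and scene views show all four parts upright in their compartments: green tray with pipe (342,180) and flange (318,193), yellow tray with red pipe (253,288) and brass coupling (273,262). The blue pipe (268,161) and white coupling (245,186) have not moved, and the arm is clear.

Run:
```python
from cell import robot
print(robot.observe()["qvel"].round(3)); print(robot.hand_in())
```

```text
[-0.028  0.001  0.002 -0.002  0.001 -0.003]
the job is handed in; nothing more can be done
None
```

Both welding kits are made up and the job is handed in, at about 37 s of the 106 s allowed. I filled the green tray first: flange in the bare compartment, then the silver pipe on the pad. The yellow tray followed: red pipe on the pad, then the brass coupling in the bare compartment.

- **Placement:** the last top and scene pictures show all four parts upright in their compartments and released, with the arm clear of them. When I drew the expected outline of the silver pipe over the picture, it matched to about 1 px.
- **Left alone:** the blue pipe, the white coupling and the look-alikes show no visible shift in those pictures.
- **Forces:** the highest reading I saw was about 25 N in total, when I pressed the silver pipe lightly onto its pad to confirm it was seated. The two yellow parts touched down at under 10 N. I only saw readings at the end of each move, so a brief higher peak would not have shown.
- **Checks that disagreed:** positions from the different cameras mostly agreed to within 2–4 mm, but scene-camera fits for the blue pipe and the flange shapes were worse, up to about 25 mm, so I didn't use them. An automatic outline fit of the placed silver pipe also failed because it picked up the tray and bench around it; the outline check above replaced it.

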